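# Put the storage case away in the gated bay and latch the gate

### The arm

A 6-joint arm with a two-finger parallel gripper is mounted at the origin on the work surface. World frame = base frame: x ahead of the robot, y to its left, z up, the work surface at z = 0. Lengths are in m, angles in rad, forces in N, time in s.
With the tool pointing down it reaches from about 0.4 to 0.825 m from the base axis. Payload 7 kg.
Tool frame: the origin (TCP) lies on the mounting face of the last link; the fingertips stand 178 mm ahead of it and the grasp point (between the pads) lies 159 mm ahead of it; z points along the fingers, y is the direction in which the jaws open and shut (so a half turn about z gives the same grasp; the last joint's range is limited). The gripper opens to 88 mm and grips with 3 to 60 N. Pads are 19 mm wide; open, the fingers measure 130 mm over their backs; the gripper's body (78 mm by 193 mm) begins 47 mm behind the grasp point.
Start: joints at [-1.014, 0.359, 0.012, 0, -1.224, -0.288], TCP at [0.179, -0.651, 0.405] pointing down, gripper open.
Joint ranges: [-3.07, 3.07], [-1.43, 2.12], [-1.02, 1.25], [-3.03, 1.67], [-3.05, -0], [-3.03, 3.03]. Speed limits (rad/s): [2.39, 2.39, 3.01, 3.14, 3.14, 3.14].

### API

Orientations are given as [roll, pitch, yaw] about the fixed x, y, z axes, in that order (R = Rz(yaw) Ry(pitch) Rx(roll)).
In Python, from station import * gives the robot as it stands.
- The arm moves only by the tool arm_command, never from a script. Its argument "targets" is a list of rows, each a list of 3 entries, a list of its own where there are three numbers: the turn, a rotation vector about the world's x, y, z in rad, then the shift along the world's x, y, z in mm, then the closure, from 0 (fully open) to 1 (shut). In form: [[[wx, wy, wz], [tx, ty, tz], fingers], ...]. A call has 1 to 8 rows; each row shifts and turns the commanded pose from where the row before left it; what a row does not reach is not made up. A row lasts 1/10 s, in which the tool goes at most 50 mm and 8.59 degrees, less where a joint would pass 70% of its speed; a pose out of reach is approached as far as the arm can. A call with a gripper value outside its range is refused whole. The fingers move at their own pace and stop on an object; "squeeze" is the grip in N (left out, the last holds). Time passes only in rows, so rows that do not move let the fingers close. It gives the time, the measured TCP pose, the force and the opening at its end, in the units of the state.
- get_state(): the state, without advancing time (a new reading comes with each control period).
- grab_frame(name): name is "scene" or "top" or "wrist"; returns (picture, depth): 400x640x3 uint8, red, green, blue; 400x640 float32, m along the optical axis (not along the pixel's ray), 0 where there is no reading.
- camera_params(name): a dict with "mtx" (3x3 intrinsics, pixels), "eye" and "orientation" of the camera in the world. Camera axes: x right, y down, z forward; pixel columns grow to the right and rows downward; lengths in m; the calibration is good to about 2 mm. A picture is of the moment at which its call begins: read the wrist's pose just before it. camera_params takes no time and is no camera call; for the wrist camera it gives the pose at the moment of the call.
- job_done(): hands the job in, once; it reports no verdict.
The state is a dict: "t": time; "q": joint angles; "qd": joint speeds; "joint_efforts": joint torques, N m; "eef_pos": TCP position; "ee_rot": TCP orientation; "force": force on the tool from outside, world axes, zero at the start; "moment": the same for the moment, N m; "width": finger opening in m.
Only numpy, scipy, OpenCV 4.12 (cv2) and the standard library are available. Lean on these libraries where they do the work, as an engineer would, in place of code of your own. Each camera call takes 0.05 s, during which the arm holds its last target.

### The job

Lift the latch bar over its catch and swing the gate of the little lock-up bay wide open, then slide the grey storage case in under the low shelf, carry bar towards the gate, until the whole case is inside. Swing the gate fully shut again, lifting the bar over the catch and letting it drop back down behind it. Leave the other things on the table where they are.

Things in the scene. Friction and masses are not known exactly. Their poses are not given: they have to be found in the camera images.
- bay_mouth (a point): The bay: a low galvanised pen fixed to the table. Point on the table (z = 0) in the middle of its mouth, in the shut gate's middle plane. y leads straight into the bay, x runs along the shut gate to the hinge, z up. Inside: 190 mm wide between side panels 85 mm high; back wall at y = 205 mm; the shut gate's inner face at y = 8 mm. 20 mm posts at x = +115 and -115 mm, 105 mm high.
- shelf_edge (a point): Middle of the lower front edge of the low plywood shelf over the rear of the bay: at y = 135 mm of the mouth frame, 85 mm above the table. The shelf is 12 mm thick, reaches from there to the back wall, and carries flat sheets 18 mm high; the front part of the bay is open above. Axes as the mouth's.
- gate_hinge (a point): Point on the gate's upright hinge axis, at x = +95 mm, y = 0 of the mouth frame, 100 mm above the table (the height of the latch bar's pivot). Axes as the mouth's; it does not turn with the gate.
- gate (a joint): Swing of the steel mesh gate (rad): 0 shut (end stop), grows as its free end swings out of the bay (to -y of the mouth), anticlockwise from above; stop at 1.8. When shut it reaches 184 mm from the hinge axis along -x of the mouth frame; 16 mm thick, 15 to 90 mm above the table. Stays where it is left (light friction). Past about 1.5 it is clear of the case's way in.
- latch_bar (a joint): Lift of the latch bar (rad): 0 level, on its stop on the gate; grows as the nose beyond the gate's free edge rises; stop at 0.9; falls back by its weight (220 g). Carried on the gate's outer face, it swings with the gate. Flat bar 8 mm thick, 18 mm high, with a 16 mm round nose ending 186 mm from the pivot. Level behind the catch it holds the gate shut; above 0.14 the nose clears the catch.
- bar_pivot (a point): Pivot of the latch bar on the gate, 45 mm from the hinge axis along the gate, 22 mm out from the gate's middle plane (towards -y of the mouth when shut), 100 mm above the table. x along the bar from nose to pivot, y across the gate (into the bay when shut); moves with bar and gate.
- bar_tab (a point): Grasp point on the upright flat steel tab that stands on the latch bar: 10 mm thick across the gate, 24 mm wide along it. 105 mm from the pivot towards the nose, 45 mm above the bar's axis, so 145 mm above the table when level; the tab's top is 22 mm higher; gate and bar lie below 110 mm. x along the bar from nose to pivot, y across the gate (into the bay when shut), z up the tab.
- catch (a point): Middle of the top edge of the catch on the post beside the gate's free edge: a steel lip 20 mm wide, 5 mm thick, its top 112 mm above the table, at x = -115, y = -36.5 mm of the mouth frame. The shut, level bar lies behind it (bay side) in an upturned hook. Both faces of the lip are upright, so the bar must be lifted over it when the gate is opened and again when it is shut. Axes as the mouth's.
- case_center (a point): Centre (half-way up, 35 mm above the table) of the closed grey plastic storage case, 120 mm (x) by 170 mm (y) by 70 mm high, 0.4 to 0.85 kg, loose on the table. z up, y along its length; the end at +y goes into the bay first.
- case_handle (a point): Middle of the case's black carry bar, a 12 mm round bar that runs 80 mm along x across the lid, 105 mm above the table (35 mm above the lid), 45 mm from the case's centre towards its -y end; 29 mm free under it. Same axes as the case's centre.
- tape_roll: Bystander: roll of parcel tape lying flat, 90 mm across, 48 mm high. Origin at its underside.
- tin: Bystander: plain metal tin, 68 mm across, 100 mm high. Origin at its underside.
- carton: Bystander: small cardboard box 110 x 80 x 60 mm. Origin at its underside.

How it is judged:
By the outcome, as a careful person would: the job done as asked, in the order asked, and still so for the second after the job is handed in, with the robot touching nothing.
It also fails if it takes over 67 s, if anything falls off the work surface, if the arm or the gripper's body presses on something with over 40 N, if the wrist force passes 120 N, or if a joint passes its speed limit or range.

## Working session

There is one attempt and no reset: what is moved stays moved. The work goes in short steps, Python scripts to look and compute and a tool call to move; the robot and the scene stay as the last step left them, time stands still between calls to the robot, and variables do not carry over. Pictures are saved under pics/ and viewed, and the job is handed in when it is done.

Besides the shell and the picture viewer there is one more tool, called after "Request:" by a JSON object that holds its "name" and its "arguments", one argument or row to a line. arm_command: Moves the arm, as the interface text tells. Its arguments: {"type":"object","properties":{"targets":{"type":"array"},"squeeze":{"type":"number"}},"required":["targets"]}

```bash
mkdir -p pics; ls; python3 - <<'E'
from station import *
import cv2,numpy as np
np.set_printoptions(precision=4,suppress=True)
s=get_state();print(s)
for n in("scene","top","wrist"):
    p,d=grab_frame(n);c=camera_params(n)
    print(n,c)
    cv2.imwrite(f"pics/{n}0.png",p[:,:,::-1]);np.savez(f"{n}0.npz",p=p,d=d,**{k:np.array(v) for k,v in c.items()})
E
```

```text
pics
{'t': 0.0, 'q': array([-1.0139,  0.3594,  0.0111, -0.0004, -1.2241, -0.2881]), 'qd': array([ 0.0004,  0.0013,  0.0001,  0.0005, -0.0005, -0.0001]), 'joint_efforts': array([ -0.0006, -58.2718,  29.3056,   6.9973,   0.0069,  -0.0001]), 'eef_pos': array([ 0.1792, -0.6506,  0.4037]), 'ee_rot': array([ 3.14  , -0.0001, -2.8729]), 'force': array([0.0893, 0.407 , 0.0659]), 'moment': array([-0.0113, -0.0205, -0.0026]), 'width': 0.08765179592420924}
scene {'mtx': array([[375.7989,   0.    , 322.5253],
       [  0.    , 375.7989, 198.714 ],
       [  0.    ,   0.    ,   1.    ]]), 'eye': array([0.9557, 0.5128, 0.8307]), 'orientation': array([-2.3617,  0.0198,  2.5171])}
top {'mtx': array([[460.3703,   0.    , 317.5577],
       [  0.    , 460.3703, 197.4936],
       [  0.    ,   0.    ,   1.    ]]), 'eye': array([ 0.4849, -0.1019,  1.4622]), 'orientation': array([-3.0693, -0.0071, -1.5544])}
wrist {'mtx': array([[356.2909,   0.    , 318.282 ],
       [  0.    , 356.2909, 198.9944],
       [  0.    ,   0.    ,   1.    ]]), 'eye': array([ 0.1116, -0.6695,  0.3854]), 'orientation': array([ 2.8762, -0.0013,  1.8397])}
```

View pics/top0.png

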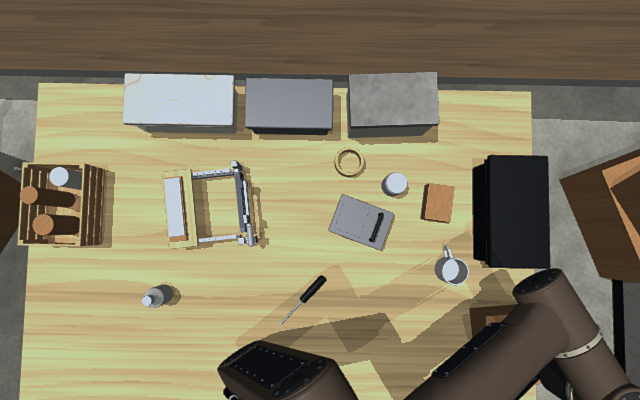

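View pics/scene0.png

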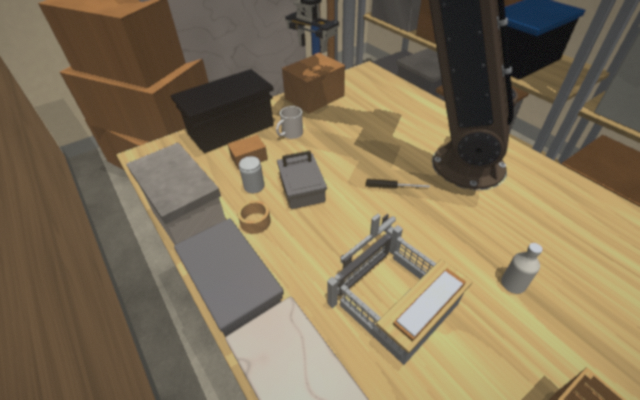

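```bash
cat > h.py <<'E'
import numpy as np,cv2
from scipy.spatial.transform import Rotation as R
def load(f):
    z=np.load(f);return z['p'],z['d'],dict(mtx=z['mtx'],eye=z['eye'],orientation=z['orientation'])
def cloud(d,c):
    v,u=np.mgrid[:d.shape[0],:d.shape[1]]
    K=c['mtx'];P=np.stack([(u-K[0,2])/K[0,0]*d,(v-K[1,2])/K[1,1]*d,d],-1)
    W=P@R.from_euler('xyz',c['orientation']).as_matrix().T+c['eye'];W[d<=0]=np.nan;return W
def ray(u,v,z,c):
    K=c['mtx'];r=R.from_euler('xyz',c['orientation']).as_matrix()@np.array([(u-K[0,2])/K[0,0],(v-K[1,2])/K[1,1],1])
    return c['eye']+r*(z-c['eye'][2])/r[2]
def proj(P,c):
    q=R.from_euler('xyz',c['orientation']).as_matrix().T@(np.asarray(P)-c['eye']);q=c['mtx']@q;return q[:2]/q[2]
def snap(n,name):
    from station import grab_frame,camera_params
    c=camera_params(n);p,d=grab_frame(n)
    np.savez(name+".npz",p=p,d=d,**{k:np.array(v) for k,v in c.items()});cv2.imwrite(f"pics/{name}.png",p[:,:,::-1]);return p,d,c
E
python3 - <<'E'
from h import *
np.set_printoptions(precision=4,suppress=True)
p,d,c=load('top0.npz')
cv2.imwrite('pics/t1.png',cv2.resize(p[150:260,155:275,::-1],None,fx=5,fy=5,interpolation=2)[:600])
cv2.imwrite('pics/t2.png',cv2.resize(p[140:260,320:460,::-1],None,fx=5,fy=5,interpolation=2))
W=cloud(d,c)
print('table z',np.nanmedian(W[270:290,180:260,2]))
z=W[...,2]
np.set_printoptions(linewidth=250)
print((z[155:255:3,160:270:3]*1000).round(0))
# case lid
m=(abs(z-.07)<.008).astype(np.uint8);m[:, :322]=0;m[:,405:]=0;m[:185]=0;m[260:]=0
n,l,st,ce=cv2.connectedComponentsWithStats(m);print(st)
i=1+np.argmax(st[1:,4]);pts=W[l==i][:,:2].astype(np.float32);print(cv2.minAreaRect(pts))
h=(z>.09)&(z<.13);h[:, :330]=0;h[:,395:]=0;h[:190]=0;h[260:]=0
print(W[h].mean(0),h.sum(),cv2.minAreaRect(W[h][:,:2].astype(np.float32)))
E
```

```text
table z -0.0009403897330848565
[[-1. nan -1. ... -2.  1. -3.]
 [ 7.  3.  1. ... -1. -7. nan]
 [-3. -5. -5. ... -2. -5.  5.]
 ...
 [ 4. -1. -4. ...  4. -1. -3.]
 [-2. -2. -3. ... -2. -3. -0.]
 [-6.  4. -2. ...  3. -6. -2.]]
[[     0      0    640    400 253912]
 [   384    185     10     10     15]
 [   328    194     66     56   2073]]
((0.5148959159851074, -0.24244895577430725), (0.17032168805599213, 0.12120486050844193), 69.87805938720703)
[ 0.5111 -0.2891  0.1077] 143 ((0.5347874164581299, -0.2999989092350006), (0.017212916165590286, 0.1677360236644745), 66.6513442993164)
```

View pics/t1.png

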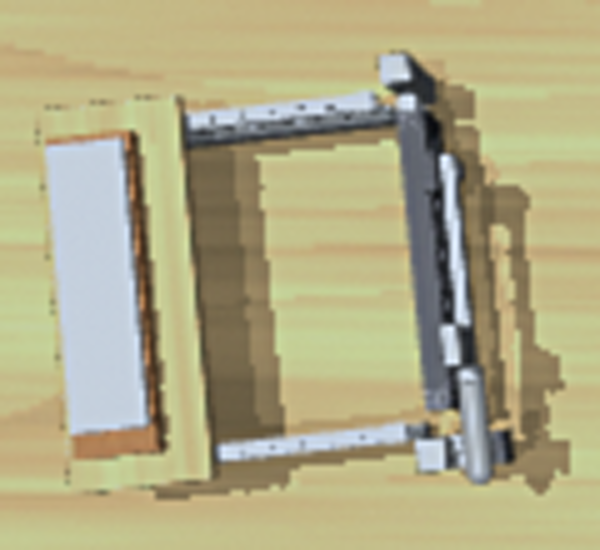

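View pics/t2.png

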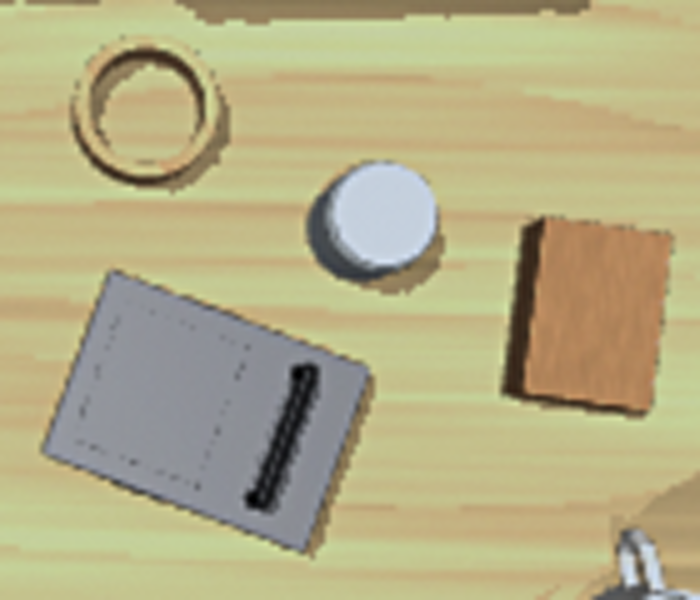

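View pics/wrist0.png

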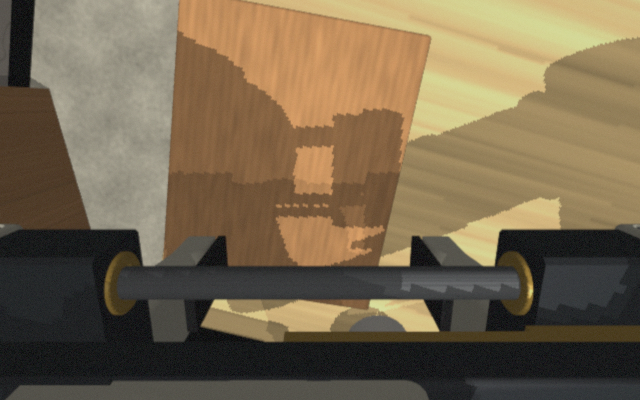

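```bash
python3 - <<'E'
from h import *
np.set_printoptions(precision=4,suppress=True)
p,d,c=load('top0.npz')
f=lambda u,v,z:ray(155+(u+.5)/5-.5,150+(v+.5)/5-.5,z,c)[:2]
A=f(397,70,.105);B=f(431,455,.105)
print('posts',A,B,np.linalg.norm(A-B),'mid',(A+B)/2,'ang x',np.degrees(np.arctan2(*(A-B)[::-1])))
E1=f(183,97,.097);E2=f(212,477,.097)
x=(E1-E2);L=np.linalg.norm(x);x/=L;y=np.array([-x[1],x[0]])
print('shelf',E1,E2,L,np.degrees(np.arctan2(x[1],x[0])),'mouth from shelf',(E1+E2)/2-.135*y)
B1=f(45,118,.097);B2=f(73,490,.097);print('back',B1,B2)
T=f(452,328,.167);print('tab',T)
o=(A+B)/2
for n,P in(('tab',T),('shelfmid',(E1+E2)/2),('nose end',f(478,478,.1))):print(n,(P-o)@x,(P-o)@y)
K=[f(u-0,v,.0) for u,v in()]
g=lambda u,v,z:ray(320+(u+.5)/5-.5,140+(v+.5)/5-.5,z,c)[:2]
C=[g(113,272,.07),g(372,372,.07),g(307,553,.07),g(43,452,.07)]
print('case',np.mean(C,0),[np.linalg.norm(C[i]-C[i-1]) for i in range(4)])
yy=(C[0]+C[3]-C[1]-C[2]);print('case yaw of y',np.degrees(np.arctan2(yy[1],yy[0])))
H=[g(305,375,.105),g(258,500,.105)];print('handle',H,np.mean(H,0),np.linalg.norm(H[0]-H[1]))
print('tape',g(148,110,.048),'tin',g(384,215,.1),'carton',g(597,320,.06))
E
```

```text
posts [0.68   0.1396] [0.4528 0.113 ] 0.22872838851878236 mid [0.5664 0.1263] ang x 6.685097168621379
shelf [0.6627 0.268 ] [0.4376 0.2428] 0.22647590519958516 6.39114984218508 mouth from shelf [0.5652 0.1212]
back [0.6487 0.3495] [0.4287 0.3242]
tab [0.5255 0.0934]
tab -0.044286019176131515 -0.028142649415156873
shelfmid -0.0017744888103146355 0.13005448075861406
nose end -0.13044950821558762 -0.026161452195934666
case [ 0.5139 -0.2437] [np.float64(0.11704332381591151), np.float64(0.16800037323928016), np.float64(0.11625435012773776), np.float64(0.1700433799191917)]
case yaw of y 69.91039399666485
handle [array([ 0.5359, -0.2968]), array([ 0.462 , -0.2696])] [ 0.4989 -0.2832] 0.07876235135791419
tape [ 0.7007 -0.2065] tin [ 0.6322 -0.344 ] carton [ 0.5742 -0.4817]
```

Request:
{"name": "arm_command", "arguments": {
  "targets": [
    [[0, 0, 0], [15, 20, 0], 0.3],
    [[0, 0, 0], [28, 40, 0], 0.3],
    [[0, 0, 0], [28, 40, 0], 0.3],
    [[0, 0, 0], [28, 40, 0], 0.3],
    [[0, 0, 0], [28, 40, 0], 0.3],
    [[0, 0, 0], [28, 40, 0], 0.3],
    [[0, 0, -0.077], [28, 40, 0], 0.3],
    [[0, 0, -0.077], [28, 40, 0], 0.3]
  ]
}}

```text
t: 0.95
eef_pos: [0.3909, -0.3489, 0.4047]
ee_rot: [-3.142, 0.0, -3.03]
force: [1.4, -0.4, -0.2]
width: 0.0614
```

Request:
{"name": "arm_command", "arguments": {
  "targets": [
    [[0, 0, 0], [18, 44, 0], 0.3],
    [[0, 0, 0], [16, 45, 0], 0.3],
    [[0, 0, 0], [16, 45, 0], 0.3],
    [[0, 0, 0], [14, 45, 0], 0.3],
    [[0, 0, 0], [14, 45, 0], 0.3],
    [[0, 0, 0], [14, 45, 0], 0.3],
    [[0, 0, 0], [14, 45, 0], 0.3],
    [[0, 0, 0], [14, 45, 0], 0.3]
  ]
}}

```text
t: 1.75
eef_pos: [0.5102, 0.0102, 0.4048]
ee_rot: [3.141, 0.0, -3.026]
force: [0.3, -0.6, 0.3]
width: 0.0615
```

```bash
python3 - <<'E'
from h import *
from station import *
s=get_state();print(s['t'],s['eef_pos'],s['ee_rot'],s['width'],s['q'])
snap('wrist','w1')
E
```

```text
1.75 [0.51022973 0.01023722 0.40482105] [ 3.14143519e+00  3.73199142e-04 -3.02647035e+00] 0.06149316502973387 [ 4.05338623e-01  8.57457411e-02 -3.44629187e-01 -4.85124301e-05
 -1.14001875e+00 -1.86099236e+00]
```

View pics/w1.png

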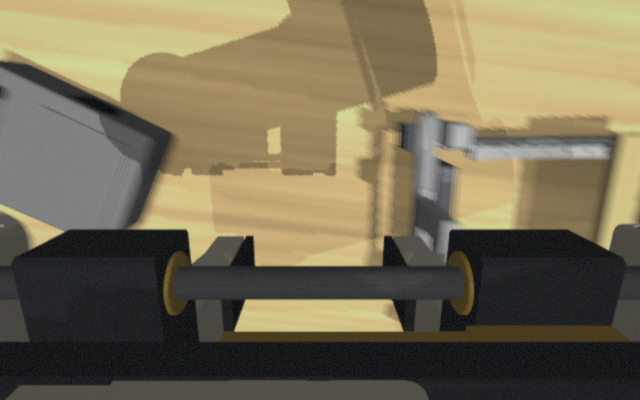

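Request:
{"name": "arm_command", "arguments": {
  "targets": [
    [[0, 0, 0], [30, 25, 0], 0.3],
    [[0, 0, 0], [35, 30, 0], 0.3],
    [[0, 0, 0], [25, 20, 0], 0.3],
    [[0, 0, 0], [0, 0, 0], 0.3],
    [[0, 0, 0], [0, 0, 0], 0.3]
  ]
}}

```text
t: 2.3
eef_pos: [0.6004, 0.0836, 0.4036]
ee_rot: [-3.141, -0.002, -3.026]
force: [0.5, -1.0, 0.5]
width: 0.0614
```

```bash
python3 - <<'E'
from h import *
from station import *
s=get_state();print(s['t'],s['eef_pos'],s['ee_rot'],s['width'],s['force'])
snap('wrist','w2')
E
```

```text
2.3 [0.6004122  0.08364485 0.40358728] [-3.14113391e+00 -1.92559070e-03 -3.02627920e+00] 0.06139337023384555 [ 0.45301749 -0.97017007  0.45585435]
```

View pics/w2.png

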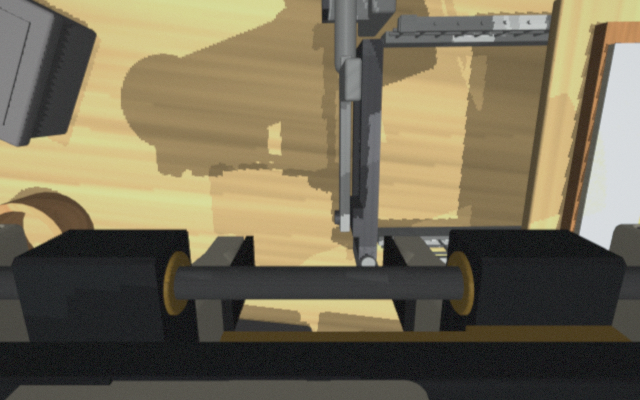

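```bash
python3 - <<'E'
from h import *
np.set_printoptions(precision=1,suppress=True,linewidth=220)
p,d,c=load('w2.npz');W=cloud(d,c)
cv2.imwrite('pics/w2c.png',cv2.resize(p[0:130,300:420,::-1],None,fx=4.5,fy=4.5,interpolation=2))
z=W[...,2]
sub=W[50:110,335:370];m=(sub[...,2]>.155)&(sub[...,2]<.18)
q=sub[m];print(m.sum(),q.min(0)*1e3,q.max(0)*1e3,q.mean(0)*1e3,cv2.minAreaRect((q[:,:2]*1000).astype(np.float32)))
for r in range(50,110,6):print(r,(z[r,338:370:2]*1e3).round())
# gate top: z 85..94
g=W[40:225,340:390];m=(abs(g[...,2]-.09)<.004);pts=(g[m][:,:2]*1000).astype(np.float32);print(m.sum(),cv2.fitLine(pts,cv2.DIST_HUBER,0,.01,.01).ravel())
# shelf
g=W[0:225,500:640];m=(abs(g[...,2]-.097)<.004);
E=[]
for r in range(0,220,4):
    row=g[r];mm=np.where(abs(row[:,2]-.097)<.005)[0]
    if len(mm)>4:E.append(row[mm[0]][:2]*1000)
E=np.array(E,np.float32);l=cv2.fitLine(E,cv2.DIST_HUBER,0,.01,.01).ravel();print('edge',l,np.degrees(np.arctan2(l[1],l[0])))
E
```

```text
776 [503.4  87.6 155. ] [527.1  99.8 170.1] [515.3  93.3 167.6] ((515.2650146484375, 93.66753387451172), (23.271766662597656, 10.009664535522461), 7.755719184875488)
50 [107. 108. 109. 109. 109. 109. 109. 108. 107.  43.  59.  75.  88.  91.  92.  91.]
56 [107. 108. 110. 110. 111. 109. 110. 107. 106.  42.  60.  75.  89.  91.  90.  93.]
62 [107. 107. 111. 163. 167. 169. 167. 167. 169. 169. 169. 169.  89.  92.  90.  91.]
68 [106. 121. 145. 163. 169. 168. 168. 169. 168. 170. 169. 168.  90.  92.  91.  91.]
74 [  1. 123. 144. 164. 168. 169. 169. 169. 169. 169. 169. 170.  92.  92.  91.  89.]
80 [  2. 122. 146. 163. 168. 168. 168. 169. 168. 169. 168. 168.  92.  92.  91.  92.]
86 [  2. 123. 145. 162. 168. 169. 169. 168. 168. 169. 168. 167.  91.  92.  93.  91.]
92 [  2. 123. 146. 165. 169. 167. 168. 168. 168. 167. 169. 167.  91.  91.  91.  92.]
98 [  2. 123. 144. 161. 167. 167. 168. 168. 168. 170. 168. 169.  91.  92.  90.  91.]
104 [  2. 106. 110. 111. 111. 110. 110.   3.  29.  30.  29.  80.  nan  90.  92.  91.]
3703 [  1.    0.1 547.8 120.1]
edge [  1.    0.1 514.9 251.9] 7.284375
```

View pics/w2c.png

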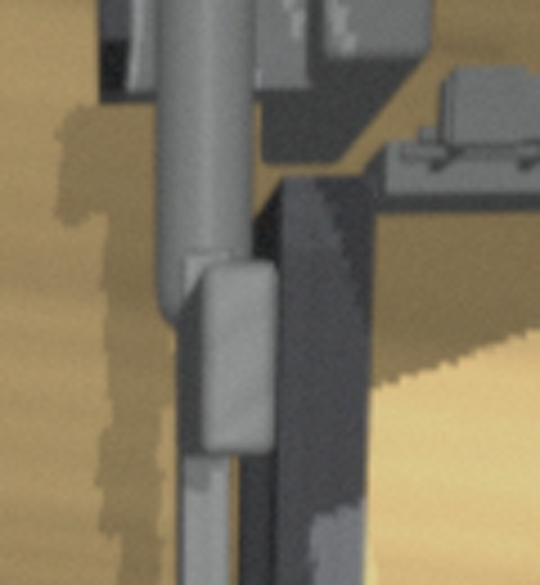

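```bash
python3 - <<'E'
from h import *
p,d,c=load('w2.npz');W=cloud(d,c)
g=W[45:220,340:390];m=(abs(g[...,2]-.091)<.004);pts=(g[m][:,:2]*1000).astype(np.float32);l=cv2.fitLine(pts,cv2.DIST_HUBER,0,.01,.01).ravel();print(np.degrees(np.arctan2(l[1],l[0])),l[2:],np.ptp(pts,0))
print(cv2.minAreaRect(pts))
E
```

```text
7.511467 [548.0757  120.09872] [142.0592    33.399475]
((553.3073120117188, 116.947998046875), (141.0154266357422, 24.217796325683594), 7.278478622436523)
```

Request:
{"name": "arm_command", "arguments": {
  "targets": [
    [[0, 0, 0.011], [-30, 4, 0], 0.3],
    [[0, 0, 0], [-35, 4, 0], 0.3],
    [[0, 0, 0], [-20, 2, 0], 0.3],
    [[0, 0, 0], [0, 0, -25], 0.3],
    [[0, 0, 0], [0, 0, -40], 0.3],
    [[0, 0, 0], [0, 0, -25], 0.3],
    [[0, 0, 0], [0, 0, -10], 0.3],
    [[0, 0, 0], [0, 0, 0], 0.3]
  ]
}}

```text
t: 3.15
eef_pos: [0.5146, 0.0926, 0.3041]
ee_rot: [-3.141, -0.002, -3.016]
force: [-0.2, 1.3, 0.9]
width: 0.0614
```

Request:
{"name": "arm_command", "arguments": {
  "targets": [
    [[0, 0, 0], [0, 0, 0], 0.9],
    [[0, 0, 0], [0, 0, 0], 0.9],
    [[0, 0, 0], [0, 0, 0], 0.9],
    [[0, 0, 0], [0, 0, 0], 0.9],
    [[0, 0, 0], [0, 0, 0], 0.9]
  ],
  "squeeze": 25
}}

```text
t: 3.65
eef_pos: [0.5153, 0.0933, 0.3051]
ee_rot: [3.141, 0.001, -3.016]
force: [-0.7, -1.0, 0.8]
width: 0.0269
```

Request:
{"name": "arm_command", "arguments": {
  "targets": [
    [[0, 0, 0], [0, 0, 0], 0.95],
    [[0, 0, 0], [0, 0, 0], 0.95],
    [[0, 0, 0], [0, 0, 0], 0.95]
  ]
}}

```text
t: 3.95
eef_pos: [0.5153, 0.0934, 0.3047]
ee_rot: [3.142, 0.0, -3.015]
force: [-0.6, 1.8, 0.5]
width: 0.0097
```

```bash
cat > traj.py <<'E'
from h import *
PSI=.127;H=np.array([661.2,134.5,100.])
def pose(phi,th,tcp=(-105.,0,45+159.)):
    # tcp offset rel. pivot in bar frame at level (mouth axes)
    Rb=R.from_euler('y',th);Rg=R.from_euler('z',phi+PSI)
    p=H+Rg.apply(np.array([-45,-22,0])+Rb.apply(np.array(tcp)))
    return p,Rg*Rb
def rows(seq,start=None,**k):
    P=[pose(*s,**k) for s in seq]
    if start is not None: print('first corr',np.round(P[0][0]-start,1))
    for (p,r),(p2,r2),s in zip(P,P[1:],seq[1:]):
        w=(r2*r.inv()).as_rotvec();print([list(map(float,np.round(w,3))),list(map(float,np.round(p2-p,1)))],'#',np.round(s,3),np.round(p2,1))
E
python3 - <<'E'
from traj import *
from station import *
s=get_state();print(s['t'],s['width'],s['force'],s['eef_pos'])
seq=[(0,t) for t in np.linspace(0,.25,6)]+[(f,.25) for f in (.03,.08,.14,.2,.26,.32)]
seq+=[(f,t) for f,t in zip(np.arange(.40,1.66,.08),list(np.linspace(.2,0,5))+[0]*20)]
rows(seq,s['eef_pos']*1000)
E
```

```text
3.95 0.009699797051983946 [-0.55984851  1.82933986  0.46376503] [0.51525705 0.09335038 0.30467052]
first corr [-0.1  0.3 -0.7]
[[-0.006, 0.05, 0.0], [10.2, 1.3, 5.0]] # [0.   0.05] [525.4  95.  309. ]
[[-0.006, 0.05, 0.0], [10.5, 1.3, 4.5]] # [0.  0.1] [535.9  96.3 313.5]
[[-0.006, 0.05, -0.0], [10.7, 1.4, 3.9]] # [0.   0.15] [546.6  97.7 317.4]
[[-0.006, 0.05, 0.0], [10.9, 1.4, 3.4]] # [0.  0.2] [557.5  99.1 320.8]
[[-0.006, 0.05, 0.0], [11.0, 1.4, 2.8]] # [0.   0.25] [568.5 100.5 323.6]
[[-0.0, 0.0, 0.03], [1.1, -2.8, 0.0]] # [0.03 0.25] [569.6  97.7 323.6]
[[0.0, 0.0, 0.05], [2.0, -4.5, 0.0]] # [0.08 0.25] [571.5  93.2 323.6]
[[0.0, 0.0, 0.06], [2.6, -5.3, 0.0]] # [0.14 0.25] [574.2  87.9 323.6]
[[-0.0, -0.0, 0.06], [3.0, -5.1, 0.0]] # [0.2  0.25] [577.1  82.7 323.6]
[[0.0, -0.0, 0.06], [3.3, -4.9, -0.0]] # [0.26 0.25] [580.4  77.8 323.6]
[[0.0, 0.0, 0.06], [3.5, -4.7, 0.0]] # [0.32 0.25] [583.9  73.  323.6]
[[0.023, -0.044, 0.08], [-4.4, -11.6, -2.8]] # [0.4 0.2] [579.5  61.5 320.8]
[[0.027, -0.042, 0.08], [-2.9, -12.5, -3.4]] # [0.48 0.15] [576.6  48.9 317.4]
[[0.03, -0.04, 0.08
[... 295 characters left out ...]
 0.08], [10.9, -5.4, 0.0]] # [0.88 0.  ] [599.6  -4.  304. ]
[[0.0, 0.0, 0.08], [11.3, -4.5, 0.0]] # [0.96 0.  ] [610.9  -8.5 304. ]
[[0.0, 0.0, 0.08], [11.6, -3.6, 0.0]] # [1.04 0.  ] [622.5 -12.1 304. ]
[[0.0, 0.0, 0.08], [11.8, -2.6, 0.0]] # [1.12 0.  ] [634.3 -14.7 304. ]
[[0.0, 0.0, 0.08], [12.0, -1.7, 0.0]] # [1.2 0. ] [646.3 -16.4 304. ]
[[0.0, 0.0, 0.08], [12.1, -0.7, 0.0]] # [1.28 0.  ] [658.4 -17.1 304. ]
[[0.0, 0.0, 0.08], [12.1, 0.3, 0.0]] # [1.36 0.  ] [670.6 -16.8 304. ]
[[0.0, 0.0, 0.08], [12.1, 1.2, 0.0]] # [1.44 0.  ] [682.6 -15.6 304. ]
[[0.0, 0.0, 0.08], [11.9, 2.2, 0.0]] # [1.52 0.  ] [694.6 -13.4 304. ]
[[0.0, 0.0, 0.08], [11.7, 3.1, 0.0]] # [1.6 0. ] [706.3 -10.3 304. ]
```

Request:
{"name": "arm_command", "arguments": {
  "targets": [
    [[-0.006, 0.05, 0], [10.2, 1.3, 5], 0.95],
    [[-0.006, 0.05, 0], [10.5, 1.3, 4.5], 0.95],
    [[-0.006, 0.05, 0], [10.7, 1.4, 4], 0.95],
    [[-0.006, 0.05, 0], [10.9, 1.4, 3.4], 0.95],
    [[-0.006, 0.05, 0], [11, 1.4, 2.8], 0.95],
    [[0, 0, 0], [0, 0, 0], 0.95]
  ]
}}

```text
t: 4.55
eef_pos: [0.5695, 0.1002, 0.3241]
ee_rot: [3.141, -0.255, -3.016]
force: [-4.0, 1.5, 4.6]
width: 0.0099
```

Request:
{"name": "arm_command", "arguments": {
  "targets": [
    [[0, 0, 0.03], [1.1, -2.8, 0], 0.95],
    [[0, 0, 0.05], [2, -4.5, 0], 0.95],
    [[0, 0, 0.06], [2.6, -5.3, 0], 0.95],
    [[0, 0, 0.06], [3, -5.1, 0], 0.95],
    [[0, 0, 0.06], [3.3, -4.9, 0], 0.95],
    [[0, 0, 0.06], [3.5, -4.7, 0], 0.95]
  ]
}}

```text
t: 5.15
eef_pos: [0.5841, 0.0728, 0.3241]
ee_rot: [3.14, -0.25, -2.692]
force: [1.5, 3.0, -2.4]
width: 0.0095
```

Request:
{"name": "arm_command", "arguments": {
  "targets": [
    [[0.023, -0.044, 0.08], [-4.4, -11.6, -2.8], 0.95],
    [[0.027, -0.042, 0.08], [-2.9, -12.5, -3.4], 0.95],
    [[0.03, -0.04, 0.08], [-1.2, -13.3, -3.9], 0.95],
    [[0.033, -0.037, 0.08], [0.6, -13.9, -4.5], 0.95],
    [[0.036, -0.035, 0.08], [2.4, -14.2, -5], 0.95],
    [[0, 0, 0], [0, 0, 0], 0.95]
  ]
}}

```text
t: 5.75
eef_pos: [0.5787, 0.0068, 0.3047]
ee_rot: [3.142, 0.002, -2.293]
force: [1.8, 6.7, -3.3]
width: 0.0098
```

Request:
{"name": "arm_command", "arguments": {
  "targets": [
    [[0, 0, 0.08], [10.4, -6.2, 0], 0.95],
    [[0, 0, 0.08], [10.9, -5.4, 0], 0.95],
    [[0, 0, 0.08], [11.3, -4.5, 0], 0.95],
    [[0, 0, 0.08], [11.6, -3.6, 0], 0.95],
    [[0, 0, 0.08], [11.8, -2.6, 0], 0.95],
    [[0, 0, 0.08], [12, -1.7, 0], 0.95],
    [[0, 0, 0.08], [12.1, -0.7, 0], 0.95],
    [[0, 0, 0.08], [12.1, 0.3, 0], 0.95]
  ]
}}

```text
t: 6.55
eef_pos: [0.671, -0.0165, 0.3048]
ee_rot: [3.141, -0.002, -1.652]
force: [-0.9, 4.9, 0.2]
width: 0.01
```

Request:
{"name": "arm_command", "arguments": {
  "targets": [
    [[0, 0, 0.08], [12.1, 1.2, 0], 0.95],
    [[0, 0, 0.08], [11.9, 2.2, 0], 0.95],
    [[0, 0, 0.08], [11.7, 3.1, 0], 0.95],
    [[0, 0, 0.06], [8.5, 2.9, 0], 0.95],
    [[0, 0, 0], [0, 0, 0], 0.95],
    [[0, 0, 0], [0, 0, 0], 0.95]
  ]
}}

```text
t: 7.15
eef_pos: [0.7146, -0.0071, 0.3046]
ee_rot: [3.14, -0.002, -1.357]
force: [-0.4, 4.1, 0.1]
width: 0.0097
```

Request:
{"name": "arm_command", "arguments": {
  "targets": [
    [[0, 0, 0], [0, 0, 0], 0.5],
    [[0, 0, 0], [0, 0, 0], 0.5],
    [[0, 0, 0], [0, 0, 0], 0.5],
    [[0, 0, 0], [0, 0, 0], 0.5],
    [[0, 0, 0], [0, 0, 20], 0.5],
    [[0, 0, 0], [0, 0, 30], 0.5],
    [[0, 0, 0], [0, 0, 30], 0.5],
    [[0, 0, 0], [0, -10, 20], 0.5]
  ]
}}

```text
t: 7.95
eef_pos: [0.7152, -0.0173, 0.4074]
ee_rot: [-3.14, -0.003, -1.355]
force: [-0.1, -0.4, -0.5]
width: 0.0436
```

```bash
python3 - <<'E'
from h import *
from station import *
s=get_state();print(s['t'],s['eef_pos'],s['ee_rot'],s['width'],s['force'])
snap('top','t3')
E
```

```text
7.95 [ 0.7151743  -0.01733568  0.40737832] [-3.14044741e+00 -3.06720579e-03 -1.35473300e+00] 0.04355158195809668 [-0.06934553 -0.43149194 -0.50019004]
```

View pics/t3.png

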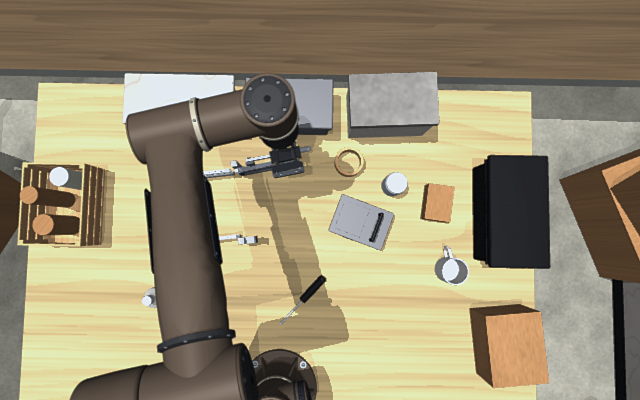

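Request:
{"name": "arm_command", "arguments": {
  "targets": [
    [[0, 0, 0.1], [-16, -18, 0], 0.5],
    [[0, 0, 0.13], [-28, -36, 0], 0.5],
    [[0, 0, 0.13], [-30, -36, 0], 0.5],
    [[0, 0, 0.13], [-30, -36, 0], 0.5],
    [[0, 0, 0.13], [-30, -36, 0], 0.5],
    [[0, 0, 0.13], [-30, -36, 0], 0.5],
    [[0, 0, 0.13], [-30, -36, 0], 0.5],
    [[0, 0, 0.124], [-22, -34, 0], 0.5]
  ]
}}

```text
t: 8.8
eef_pos: [0.4968, -0.2871, 0.4051]
ee_rot: [3.14, -0.003, -0.347]
force: [-0.0, -0.2, 0.5]
width: 0.0441
```

```bash
python3 - <<'E'
from h import *
from station import *
np.set_printoptions(precision=4,suppress=True)
s=get_state();print(s['t'],s['eef_pos'],s['ee_rot'],s['width'],s['q'])
snap('wrist','w4')
snap('wrist','w5')
E
```

```text
8.8 [ 0.4968 -0.2871  0.4051] [ 3.1402 -0.0029 -0.3467] 0.04405623318925271 [-0.1825  0.1918 -0.2179  0.002  -1.1584  1.4058]
```

View pics/w5.png

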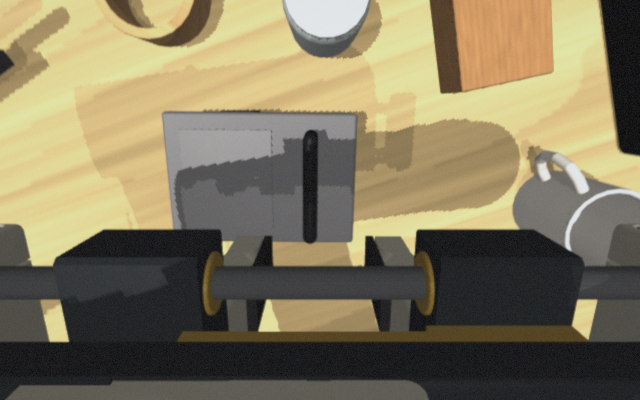

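```bash
python3 - <<'E'
from h import *
p,d,c=load('w5.npz')
for u,v,z in((310.5,133,.111),(310,241,.111),(164,113,.07),(355,113,.07),(353,240,.07)):print(u,v,ray(u,v,z,c))
W=cloud(d,c);g=W[120:245,290:335];m=(abs(g[...,2]-.110)<.008);q=g[m];print(m.sum(),cv2.minAreaRect((q[:,:2]*1000).astype(np.float32)),q[:,2].max(),np.median(q[:,2]))
E
```

```text
310.5 133 [ 0.54212753 -0.30147611  0.111     ]
310 241 [ 0.45925618 -0.27145671  0.111     ]
164 113 [ 0.59726873 -0.18595711  0.07      ]
355 113 [ 0.54266881 -0.34167832  0.07      ]
353 240 [ 0.43156186 -0.30403203  0.07      ]
1617 ((499.7133483886719, -286.03564453125), (11.800432205200195, 91.06452941894531), 70.01361083984375) 0.11463328994613364 0.11124687113212772
```

Request:
{"name": "arm_command", "arguments": {
  "targets": [
    [[0, 0, 0], [3, 0.5, -20], 0.5],
    [[0, 0, 0], [0, 0, -40], 0.5],
    [[0, 0, 0], [0, 0, -40], 0.5],
    [[0, 0, 0], [0, 0, -25], 0.5],
    [[0, 0, 0], [0, 0, -16], 0.5],
    [[0, 0, 0], [0, 0, 0], 0.95],
    [[0, 0, 0], [0, 0, 0], 0.95],
    [[0, 0, 0], [0, 0, 0], 0.95]
  ],
  "squeeze": 40
}}

```text
t: 9.7
eef_pos: [0.5026, -0.2853, 0.265]
ee_rot: [3.14, -0.005, -0.351]
force: [-0.2, -0.4, -0.2]
width: 0.0252
```

Request:
{"name": "arm_command", "arguments": {
  "targets": [
    [[0, 0, 0], [0, 0, 0], 0.95],
    [[0, 0, 0], [0, 0, 0], 0.95],
    [[0, 0, 0], [0, 0, 0], 0.95],
    [[0, 0, 0], [0, 0, 0], 0.95]
  ]
}}

```text
t: 10.1
eef_pos: [0.5022, -0.2855, 0.2649]
ee_rot: [3.14, -0.004, -0.351]
force: [-1.4, -0.2, 6.2]
width: 0.0107
```

```bash
python3 - <<'E'
from h import *
from station import *
np.set_printoptions(precision=4,suppress=True)
s=get_state();print(s['t'],s['eef_pos'],s['ee_rot'],s['width'],s['q'],s['force'])
# plan: case pose path (handle, yaw)
x=np.array([np.cos(.127),np.sin(.127)]);y=np.array([-x[1],x[0]]);m=np.array([567,122.4])
for yy in(-200,-130,-60,0,63):print(yy,m+y*yy)
E
```

```text
10.1 [ 0.5022 -0.2855  0.2649] [ 3.1401 -0.0042 -0.3513] 0.010650793320683654 [-0.1776  0.3276 -0.3875  0.003  -0.8518  1.3952] [-1.4456 -0.1985  6.1655]
-200 [592.3318 -75.9893]
-130 [583.4657  -6.553 ]
-60 [574.5995  62.8832]
0 [567.  122.4]
63 [559.0205 184.8926]
```

Request:
{"name": "arm_command", "arguments": {
  "targets": [
    [[0, 0, 0.02], [3, 7, 1], 0.95],
    [[0, 0, 0.03], [6, 13, 0], 0.95],
    [[0, 0, 0.03], [6, 13, 0], 0.95],
    [[0, 0, 0.03], [6, 13, 0], 0.95],
    [[0, 0, 0.03], [6, 13, 0], 0.95],
    [[0, 0, 0.03], [6, 13, 0], 0.95],
    [[0, 0, 0.03], [6, 13, 0], 0.95],
    [[0, 0, 0.03], [6, 13, 0], 0.95]
  ]
}}

```text
t: 10.9
eef_pos: [0.5475, -0.1861, 0.2649]
ee_rot: [3.14, -0.003, -0.119]
force: [-1.1, -4.7, 4.0]
width: 0.0109
```

Request:
{"name": "arm_command", "arguments": {
  "targets": [
    [[0, 0, 0.03], [6, 14, 0], 0.95],
    [[0, 0, 0.03], [6, 14, 0], 0.95],
    [[0, 0, 0.03], [6, 14, 0], 0.95],
    [[0, 0, 0.03], [6, 14, 0], 0.95],
    [[0, 0, 0.03], [6, 14, 0], 0.95],
    [[0, 0, 0.03], [6, 14, 0], 0.95],
    [[0, 0, 0.03], [6, 14, 0], 0.95],
    [[0, 0, 0.038], [3, 14, 0], 0.95]
  ]
}}

```text
t: 11.7
eef_pos: [0.5926, -0.0741, 0.2649]
ee_rot: [3.14, -0.003, 0.129]
force: [-0.0, -5.6, 2.7]
width: 0.011
```

```bash
python3 - <<'E'
from h import *
from station import *
np.set_printoptions(precision=4,suppress=True)
snap('scene','s6')
snap('wrist','w6')
s=get_state();print(s['t'],s['eef_pos'],s['ee_rot'],s['width'],s['q'],s['force'])
E
```

```text
11.8 [ 0.5928 -0.0727  0.265 ] [ 3.1413 -0.0043  0.1299] 0.010648071202112254 [ 0.205   0.3557 -0.3423  0.0008 -0.8685  1.4951] [0.6232 5.361  5.4694]
```

View pics/s6.png

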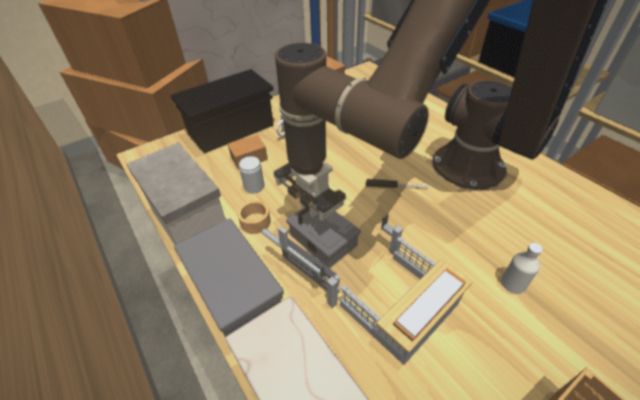

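View pics/w6.png

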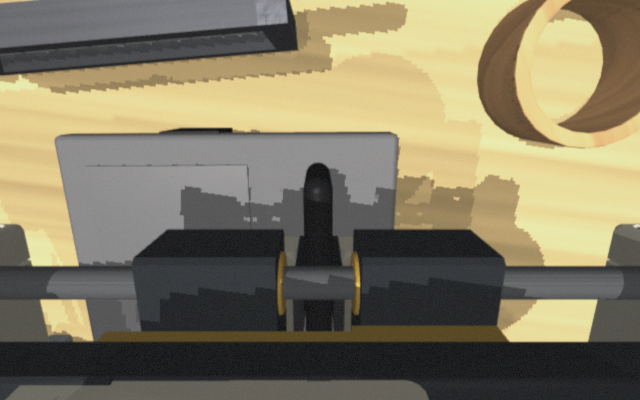

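Request:
{"name": "arm_command", "arguments": {
  "targets": [
    [[0, 0, 0], [-1, 7, 0], 0.95],
    [[0, 0, 0], [-1.7, 13, 0], 0.95],
    [[0, 0, 0], [-1.7, 13, 0], 0.95],
    [[0, 0, 0], [-1.7, 13, 0], 0.95],
    [[0, 0, 0], [-1.7, 13, 0], 0.95],
    [[0, 0, 0], [-1.7, 13, 0], 0.95],
    [[0, 0, 0], [-1.7, 13, 0], 0.95],
    [[0, 0, 0], [-1.7, 13, 0], 0.95]
  ]
}}

```text
t: 12.6
eef_pos: [0.5786, 0.0226, 0.2649]
ee_rot: [3.139, -0.002, 0.125]
force: [1.3, -5.6, 3.5]
width: 0.0105
```

Request:
{"name": "arm_command", "arguments": {
  "targets": [
    [[0, 0, 0], [-1.7, 13, 0], 0.95],
    [[0, 0, 0], [-1.7, 13, 0], 0.95],
    [[0, 0, 0], [-1.7, 13, 0], 0.95],
    [[0, 0, 0], [-1.7, 13, 0], 0.95],
    [[0, 0, 0], [-1.7, 13, 0], 0.95],
    [[0, 0, 0], [-1.7, 13, 0], 0.95]
  ]
}}

```text
t: 13.2
eef_pos: [0.5684, 0.1004, 0.2649]
ee_rot: [3.139, -0.002, 0.125]
force: [0.5, -6.0, 4.6]
width: 0.0109
```

Request:
{"name": "arm_command", "arguments": {
  "targets": [
    [[0, 0, 0], [-1.6, 12, 0], 0.95],
    [[0, 0, 0], [-1.6, 12, 0], 0.95],
    [[0, 0, 0], [-1.6, 12, 0], 0.95],
    [[0, 0, 0], [-1.6, 12, 0], 0.95],
    [[0, 0, 0], [-1.6, 12, 0], 0.95],
    [[0, 0, 0], [-1.4, 12, 0], 0.95],
    [[0, 0, 0], [-1, 10, 0], 0.95],
    [[0, 0, 0], [0, 0, 0], 0.95]
  ]
}}

```text
t: 14.0
eef_pos: [0.5579, 0.1833, 0.2649]
ee_rot: [3.14, -0.002, 0.126]
force: [-2.5, 0.8, 6.4]
width: 0.0112
```

```bash
python3 - <<'E'
from h import *
from station import *
np.set_printoptions(precision=4,suppress=True)
snap('scene','s7')
snap('wrist','w7')
s=get_state();print(s['t'],s['eef_pos'],s['ee_rot'],s['width'],s['q'],s['force'])
E
```

```text
14.1 [0.5579 0.1832 0.2649] [ 3.1409 -0.0021  0.1258] 0.010664704490459689 [ 0.6507  0.3419 -0.3649  0.0022 -0.8626  1.0445] [-2.0653  0.6034  5.0938]
```

View pics/s7.png

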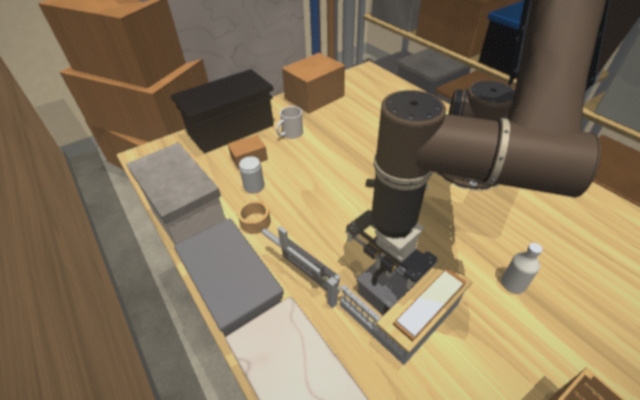

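View pics/w7.png

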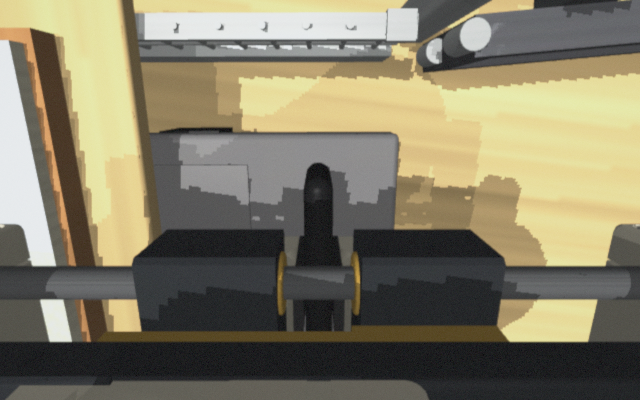

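Request:
{"name": "arm_command", "arguments": {
  "targets": [
    [[0, 0, 0], [0, 0, 0], 0.55],
    [[0, 0, 0], [0, 0, 0], 0.55],
    [[0, 0, 0], [0, 0, 0], 0.55],
    [[0, 0, 0], [0, 0, 0], 0.55],
    [[0, 0, 0], [0, 0, 20], 0.55],
    [[0, 0, 0], [0, 0, 40], 0.55],
    [[0, 0, 0], [0, 0, 45], 0.55],
    [[0, 0, 0], [0, 0, 30], 0.55]
  ]
}}

```text
t: 14.9
eef_pos: [0.5587, 0.1827, 0.4029]
ee_rot: [3.141, -0.005, 0.127]
force: [0.2, 0.8, 0.1]
width: 0.0393
```

```bash
python3 - <<'E'
from h import *
from station import *
np.set_printoptions(precision=4,suppress=True)
snap('wrist','w8')
s=get_state();print(s['t'],s['eef_pos'],s['ee_rot'],s['width'],s['q'],s['force'])
from traj import *
p,r=pose(1.66,0);print(p)
E
```

```text
14.95 [0.5596 0.183  0.4077] [-3.1404 -0.0114  0.1271] 0.03972197506064912 [ 0.6495  0.2122 -0.187   0.0051 -1.1612  1.0464] [2.578  1.5093 5.8036]
[714.8663  -7.2883 304.    ]
```

View pics/w8.png

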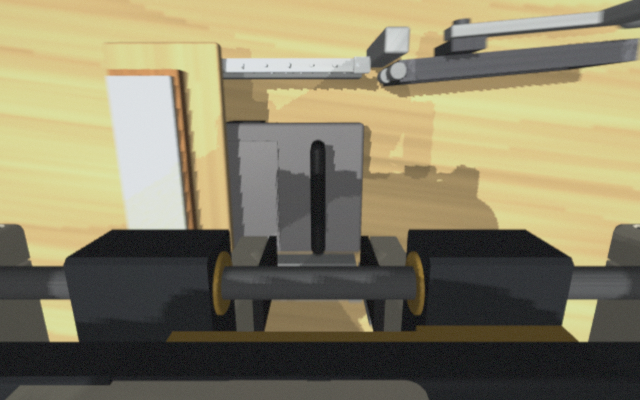

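Request:
{"name": "arm_command", "arguments": {
  "targets": [
    [[0, 0, -0.1], [8, -6, 0], 0.5],
    [[0, 0, -0.14], [16, -12, 0], 0.5],
    [[0, 0, -0.14], [16, -12, 0], 0.5],
    [[0, 0, -0.14], [16, -13, 0], 0.5],
    [[0, 0, -0.14], [16, -14, 0], 0.5],
    [[0, 0, -0.14], [16, -14, 0], 0.5],
    [[0, 0, -0.14], [16, -14, 0], 0.5],
    [[0, 0, -0.14], [14, -12, 0], 0.5]
  ]
}}

```text
t: 15.75
eef_pos: [0.6771, 0.0849, 0.399]
ee_rot: [3.139, -0.002, -0.96]
force: [-0.2, 0.1, 0.4]
width: 0.0436
```

Request:
{"name": "arm_command", "arguments": {
  "targets": [
    [[0, 0, -0.14], [12, -8, 0], 0.5],
    [[0, 0, -0.14], [8, -6, 0], 0.5],
    [[0, 0, -0.122], [2, -2, 0], 0.5],
    [[0, 0, 0], [0, 0, 0], 0.5],
    [[0, 0, 0], [0, 0, 0], 0.5]
  ]
}}

```text
t: 16.25
eef_pos: [0.6983, 0.0697, 0.3992]
ee_rot: [3.14, -0.002, -1.352]
force: [0.0, 0.4, -0.6]
width: 0.0439
```

```bash
python3 - <<'E'
from h import *
from station import *
np.set_printoptions(precision=4,suppress=True)
p,d,c=snap('wrist','w9')
s=get_state();print(s['t'],s['eef_pos'],s['ee_rot'],s['width'],s['q'],s['force'])
W=cloud(d,c);z=W[...,2]
m=((z>.16)&(z<.175)).astype(np.uint8);m[230:]=0
n,l,st,ce=cv2.connectedComponentsWithStats(m);print(st[1:])
i=1+np.argmax(st[1:,4]);q=W[l==i];print(cv2.minAreaRect((q[:,:2]*1000).astype(np.float32)))
E
```

```text
16.3 [0.6983 0.0698 0.3994] [ 3.1398 -0.0025 -1.3522] 0.0436228303347563 [ 0.3772  0.4057  0.0703  0.0023 -1.2375 -0.1593] [-0.4917  0.3257  0.5843]
[[311  66  18  44 767]]
((714.59912109375, -7.814628601074219), (9.92724895477295, 23.660171508789062), 12.533145904541016)
```

View pics/w9.png

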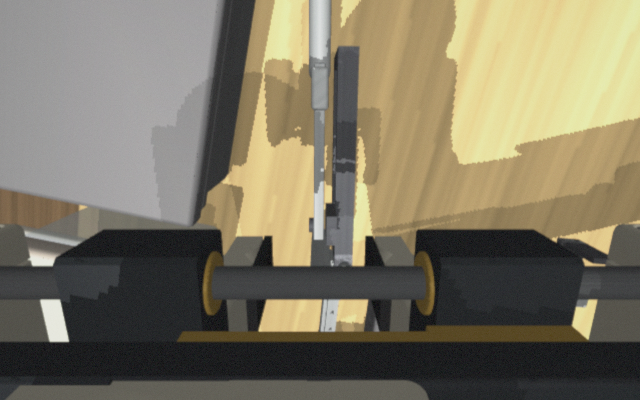

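Request:
{"name": "arm_command", "arguments": {
  "targets": [
    [[0, 0, 0], [5, -25, 0], 0.5],
    [[0, 0, 0], [7, -32, 0], 0.5],
    [[0, 0, 0], [4.3, -20.5, 0], 0.5],
    [[0, 0, 0], [0, 0, -25], 0.5],
    [[0, 0, 0], [0, 0, -40], 0.5],
    [[0, 0, 0], [0, 0, -22], 0.5],
    [[0, 0, 0], [0, 0, -8], 0.5],
    [[0, 0, 0], [0, 0, 0], 0.95]
  ],
  "squeeze": 25
}}

```text
t: 17.1
eef_pos: [0.7145, -0.0075, 0.3039]
ee_rot: [3.138, -0.003, -1.354]
force: [-0.4, 0.2, 0.3]
width: 0.0399
```

Request:
{"name": "arm_command", "arguments": {
  "targets": [
    [[0, 0, 0], [0, 0, 0], 0.95],
    [[0, 0, 0], [0, 0, 0], 0.95],
    [[0, 0, 0], [0, 0, 0], 0.95],
    [[0, 0, 0], [0, 0, 0], 0.95],
    [[0, 0, 0], [0, 0, 0], 0.95],
    [[0, 0, 0], [0, 0, 0], 0.95]
  ]
}}

```text
t: 17.7
eef_pos: [0.7149, -0.0077, 0.3057]
ee_rot: [-3.142, -0.003, -1.355]
force: [-1.4, 1.0, 4.9]
width: 0.0102
```

```bash
python3 - <<'E'
from h import *
from station import *
np.set_printoptions(precision=4,suppress=True)
s=get_state();print(s['t'],s['eef_pos'],s['ee_rot'],s['width'],s['force'])
from traj import *
seq=[(f,0) for f in list(np.arange(1.66,.72,-.08))+[.68]]
seq+=[(f,t) for f,t in zip([.62,.56,.5,.45,.40],[.05,.1,.15,.2,.25])]
seq+=[(f,.25) for f in (.34,.28,.22,.17,.12,.08,.04,.01,0,-.005)]+[(-.005,t) for t in (.2,.15,.1,.05,0)]
rows(seq,s['eef_pos']*1000)
E
```

```text
17.7 [ 0.7149 -0.0077  0.3057] [-3.1415 -0.0026 -1.3552] 0.010196301930204647 [-1.4287  1.0038  4.932 ]
first corr [-0.1  0.4 -1.7]
[[0.0, 0.0, -0.08], [-11.5, -3.8, 0.0]] # [1.58 0.  ] [703.4 -11.1 304. ]
[[0.0, 0.0, -0.08], [-11.8, -2.9, 0.0]] # [1.5 0. ] [691.6 -14.  304. ]
[[0.0, 0.0, -0.08], [-12.0, -2.0, 0.0]] # [1.42 0.  ] [679.6 -16.  304. ]
[[0.0, 0.0, -0.08], [-12.1, -1.0, 0.0]] # [1.34 0.  ] [667.5 -17.  304. ]
[[0.0, 0.0, -0.08], [-12.1, -0.0, 0.0]] # [1.26 0.  ] [655.4 -17.  304. ]
[[0.0, 0.0, -0.08], [-12.1, 0.9, 0.0]] # [1.18 0.  ] [643.3 -16.  304. ]
[[0.0, 0.0, -0.08], [-12.0, 1.9, 0.0]] # [1.1 0. ] [631.4 -14.1 304. ]
[[0.0, 0.0, -0.08], [-11.8, 2.9, 0.0]] # [1.02 0.  ] [619.6 -11.3 304. ]
[[0.0, 0.0, -0.08], [-11.5, 3.8, 0.0]] # [0.94 0.  ] [608.1  -7.5 304. ]
[[0.0, 0.0, -0.08], [-11.2, 4.7, 0.0]] # [0.86 0.  ] [596.9  -2.8 304. ]
[[0.0, 0.0, -0.08], [-10.8, 5.6, 0.0]] # [0.78 0.  ] [586.1   2.8 304. ]
[[0.0, 0.0, -0.1], [-12.8, 8.2, 0.0]] # [0.68 0.  ] [573.3  11.  304. ]
[[-0.035, 0.036, -0.06], [0.3, 12.5, 5.0]] # [0.62 0.05] [573.7  23.5 309. ]
[[-0.033, 0.038
[... 730 characters left out ...]
0.0, 0.0, -0.04], [-1.6, 3.6, 0.0]] # [0.04 0.25] [569.9  96.8 323.6]
[[-0.0, -0.0, -0.03], [-1.1, 2.8, -0.0]] # [0.01 0.25] [568.8  99.6 323.6]
[[0.0, -0.0, -0.01], [-0.3, 0.9, 0.0]] # [0.   0.25] [568.5 100.5 323.6]
[[0.0, 0.0, -0.005], [-0.2, 0.5, 0.0]] # [-0.005  0.25 ] [568.3 100.9 323.6]
[[0.006, -0.05, 0.0], [-11.0, -1.4, -2.8]] # [-0.005  0.2  ] [557.3  99.6 320.8]
[[0.006, -0.05, -0.0], [-10.9, -1.3, -3.4]] # [-0.005  0.15 ] [546.4  98.3 317.4]
[[0.006, -0.05, 0.0], [-10.7, -1.3, -3.9]] # [-0.005  0.1  ] [535.7  97.  313.5]
[[0.006, -0.05, 0.0], [-10.5, -1.3, -4.5]] # [-0.005  0.05 ] [525.2  95.7 309. ]
[[0.006, -0.05, 0.0], [-10.3, -1.3, -5.0]] # [-0.005  0.   ] [515.   94.4 304. ]
```

Request:
{"name": "arm_command", "arguments": {
  "targets": [
    [[0, 0, -0.08], [-11.5, -3.8, 0], 0.95],
    [[0, 0, -0.08], [-11.8, -2.9, 0], 0.95],
    [[0, 0, -0.08], [-12, -2, 0], 0.95],
    [[0, 0, -0.08], [-12.1, -1, 0], 0.95],
    [[0, 0, -0.08], [-12.1, 0, 0], 0.95],
    [[0, 0, -0.08], [-12.1, 0.9, 0], 0.95],
    [[0, 0, -0.08], [-12, 1.9, 0], 0.95],
    [[0, 0, -0.08], [-11.8, 2.9, 0], 0.95]
  ]
}}

```text
t: 18.5
eef_pos: [0.6192, -0.0117, 0.3057]
ee_rot: [-3.141, -0.002, -1.998]
force: [0.1, 2.1, 5.3]
width: 0.0102
```

Request:
{"name": "arm_command", "arguments": {
  "targets": [
    [[0, 0, -0.08], [-11.5, 3.8, 0], 0.95],
    [[0, 0, -0.08], [-11.2, 4.7, 0], 0.95],
    [[0, 0, -0.08], [-10.8, 5.6, 0], 0.95],
    [[0, 0, -0.1], [-12.8, 8.2, 0], 0.95],
    [[-0.035, 0.036, -0.06], [0.3, 12.5, 5], 0.95],
    [[-0.033, 0.038, -0.06], [1.7, 12.1, 4.5], 0.95],
    [[-0.031, 0.04, -0.06], [2.9, 11.6, 3.9], 0.95],
    [[-0.028, 0.041, -0.05], [4.9, 10.2, 3.4], 0.95]
  ]
}}

```text
t: 19.3
eef_pos: [0.583, 0.0576, 0.3224]
ee_rot: [3.141, -0.204, -2.567]
force: [0.9, 0.9, 1.5]
width: 0.0098
```

Request:
{"name": "arm_command", "arguments": {
  "targets": [
    [[-0.026, 0.043, -0.05], [5.9, 9.6, 2.8], 0.95],
    [[0, 0, 0], [0, 0, 0], 0.95]
  ]
}}

```text
t: 19.5
eef_pos: [0.5892, 0.0673, 0.3247]
ee_rot: [3.14, -0.257, -2.616]
force: [-3.7, -1.1, 5.4]
width: 0.0097
```

Request:
{"name": "arm_command", "arguments": {
  "targets": [
    [[0, 0, -0.06], [-3.9, 4.4, 0], 0.95],
    [[0, 0, -0.06], [-3.6, 4.7, 0], 0.95],
    [[0, 0, -0.06], [-3.4, 4.9, 0], 0.95],
    [[0, 0, -0.05], [-2.6, 4.2, 0], 0.95],
    [[0, 0, -0.05], [-2.4, 4.3, 0], 0.95],
    [[0, 0, -0.04], [-1.7, 3.6, 0], 0.95],
    [[0, 0, -0.04], [-1.6, 3.6, 0], 0.95],
    [[0, 0, -0.03], [-1.1, 2.8, 0], 0.95]
  ]
}}

```text
t: 20.3
eef_pos: [0.5682, 0.0992, 0.3245]
ee_rot: [3.14, -0.254, -3.007]
force: [-1.8, 0.7, 1.7]
width: 0.0097
```

Request:
{"name": "arm_command", "arguments": {
  "targets": [
    [[0, 0, -0.01], [-0.3, 0.9, 0], 0.95],
    [[0, 0, -0.005], [-0.2, 0.5, 0], 0.95],
    [[0, 0, 0], [0, 0, 0], 0.95]
  ]
}}

```text
t: 20.6
eef_pos: [0.5679, 0.1002, 0.3244]
ee_rot: [3.14, -0.254, -3.02]
force: [-2.3, -1.6, 3.6]
width: 0.0097
```

Request:
{"name": "arm_command", "arguments": {
  "targets": [
    [[0, 0, 0], [0, 1, 0], 0.95],
    [[0.006, -0.05, 0], [-11, -1.4, -2.8], 0.95],
    [[0.006, -0.05, 0], [-10.9, -1.3, -3.4], 0.95],
    [[0.006, -0.05, 0], [-10.7, -1.3, -3.9], 0.95],
    [[0.006, -0.05, 0], [-10.5, -1.3, -4.5], 0.95],
    [[0.006, -0.05, 0], [-10.3, -1.3, -5], 0.95],
    [[0, 0, 0], [0, 0, 0], 0.95]
  ]
}}

```text
t: 21.3
eef_pos: [0.5139, 0.0938, 0.3052]
ee_rot: [3.141, 0.002, -3.019]
force: [4.9, -7.5, -2.0]
width: 0.01
```

```bash
python3 - <<'E'
from h import *
from station import *
np.set_printoptions(precision=4,suppress=True)
snap('scene','s10')
s=get_state();print(s['t'],s['eef_pos'],s['ee_rot'],s['width'],s['force'])
p=cv2.imread('pics/s10.png');cv2.imwrite('pics/s10c.png',cv2.resize(p[180:340,300:480],None,fx=3.7,fy=3.7,interpolation=2))
E
```

```text
21.35 [0.5143 0.0939 0.3052] [ 3.1414  0.0001 -3.0195] 0.009827307002798671 [ 0.8277 -7.2309  2.5423]
```

View pics/s10c.png

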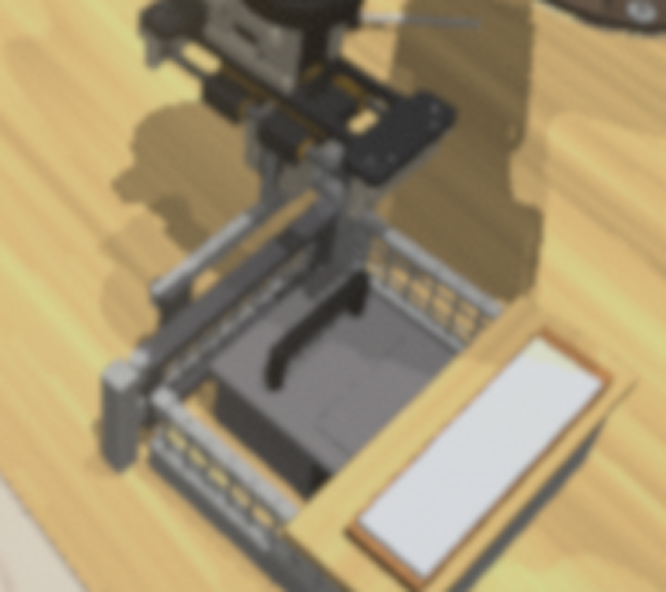

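Request:
{"name": "arm_command", "arguments": {
  "targets": [
    [[0, 0, 0], [0, 0, 0], 0.5],
    [[0, 0, 0], [0, 0, 0], 0.5],
    [[0, 0, 0], [0, 0, 0], 0.5],
    [[0, 0, 0], [0, 0, 0], 0.5],
    [[0, 0, 0], [0, 0, 20], 0.5],
    [[0, 0, 0], [0, 0, 30], 0.5],
    [[0, 0, 0], [0, 0, 30], 0.5],
    [[0, 0, 0], [20, 0, 20], 0.5]
  ]
}}

```text
t: 22.15
eef_pos: [0.5337, 0.0949, 0.4074]
ee_rot: [3.139, 0.0, -3.02]
force: [1.1, 0.3, 1.0]
width: 0.0439
```

Request:
{"name": "arm_command", "arguments": {
  "targets": [
    [[0, 0, 0], [35, -5, 20], 0.5],
    [[0, 0, 0], [30, -5, 20], 0.5],
    [[0, 0, 0], [10, 0, 20], 0.5],
    [[0, 0, 0], [0, 0, 0], 0.5],
    [[0, 0, 0], [0, 0, 0], 0.5]
  ]
}}

```text
t: 22.65
eef_pos: [0.6096, 0.0849, 0.4643]
ee_rot: [3.14, -0.002, -3.021]
force: [-0.0, -0.2, -0.5]
width: 0.0437
```

```bash
python3 - <<'E'
from h import *
from station import *
np.set_printoptions(precision=4,suppress=True)
p,d,c=snap('wrist','w11')
snap('scene','s11')
s=get_state();print(s['t'],s['eef_pos'],s['ee_rot'],s['width'],s['force'])
W=cloud(d,c);z=W[...,2]
m=((z>.16)&(z<.175)).astype(np.uint8);m[230:]=0
n,l,st,ce=cv2.connectedComponentsWithStats(m);i=1+np.argmax(st[1:,4]);q=W[l==i];print(cv2.minAreaRect((q[:,:2]*1000).astype(np.float32)),np.median(q[:,2]))
cv2.imwrite('pics/w11c.png',cv2.resize(p[0:230,250:520,::-1],None,fx=2.5,fy=2.5,interpolation=2))
# bar profile: in gate frame
x=np.array([np.cos(.127),np.sin(.127)]);y=np.array([-x[1],x[0]]);mo=np.array([.567,.1224])
a=(W[...,:2]-mo)@x;b=(W[...,:2]-mo)@y
for a0 in(-.13,-.12,-.11,-.1,-.09,-.08,-.03,0,.03):
    mm=(abs(a-a0)<.004)&(abs(b+.022)<.006)&(z>.09);mm[230:]=False;print(a0,mm.sum(),np.median(z[mm]) if mm.any() else 0)
mm=(abs(z-.091)<.004)&(a>-.08)&(a<.05)&(abs(b)<.015);mm[230:]=False
print('gate b range',np.percentile(b[mm],[3,97]))
mm=(abs(z-.070)<.006)&(b>.0)&(b<.13)&(abs(a)<.08);mm[230:]=False;print('case',np.percentile(b[mm],[1]),np.percentile(a[mm],[1,99]))
E
```

```text
22.75 [0.609  0.0849 0.4638] [ 3.14   -0.0031 -3.0205] 0.04363210836175779 [-0.0638  0.8694 -1.1384]
((515.0363159179688, 93.5017318725586), (23.813081741333008, 9.587912559509277), 7.614072799682617) 0.1681323680951251
-0.13 0 0
-0.12 29 0.10843824065599161
-0.11 141 0.10846852515958061
-0.1 139 0.10844175008684775
-0.09 139 0.10842212278131269
-0.08 127 0.10826327947934289
-0.03 90 0.11005127343609189
0 93 0.11020050400777293
0.03 75 0.1101919496316402
gate b range [-0.0076  0.0078]
case [0.0216] [-0.0643  0.0528]
```

View pics/w11c.png

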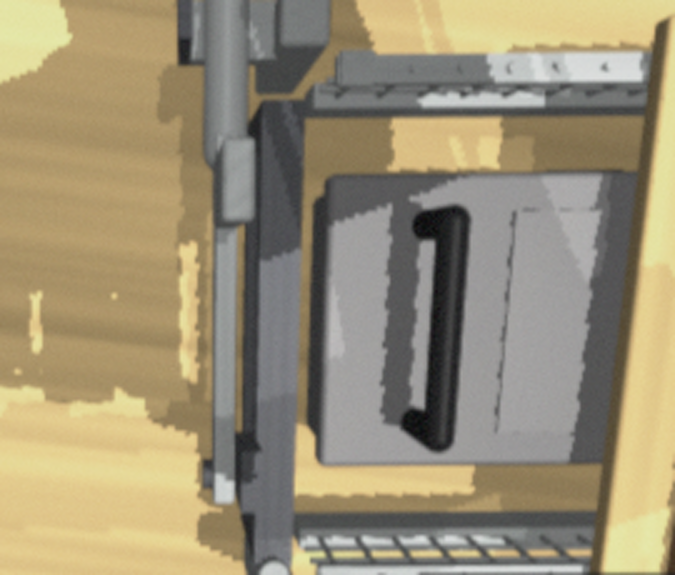

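View pics/s11.png

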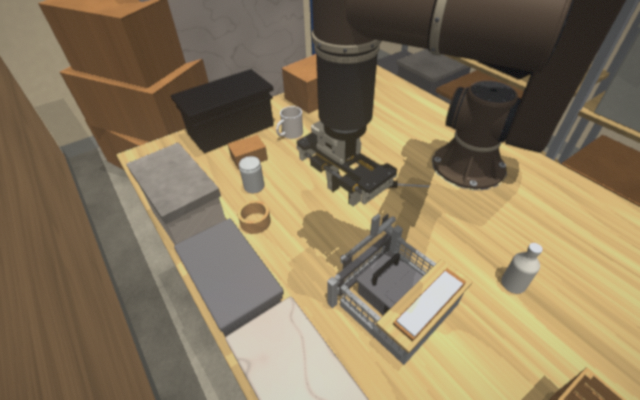

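The gate is shut and the bar is level, with its top at about 108–110 mm, below the 112 mm catch. The tab reads (515.0, 93.5) mm, where it stood before opening. The case's rear end is at y ≈ 21 mm, inside the gate, and the bystanders are where they were.

```bash
python3 -c "
from station import *
job_done()"
```

```text
the job is handed in; nothing more can be done
```

I opened the gate, slid the case in under the shelf with its carry bar towards the gate, then shut and latched the gate again. I handed the job in at about 22.8 s with the gripper clear of everything.

- **Gate and bar:** The arm held the bar by its tab throughout, lifted it to about 0.25 rad each time it crossed the catch, and swung the gate open to about 1.66 rad.
- **Latch check:** In the last wrist picture the gate is shut, within 0.3 mm of the mouth plane. The bar's top is level at 108–110 mm, below the catch's 112 mm top edge. The tab is within about 0.3 mm of where it started. I could not see the catch lip well enough to confirm it from the picture alone, so "behind the catch" rests on these positions.
- **Case check:** The case's rear end is about 21 mm inside the mouth plane, clear of the gate's inner face at 8 mm, and its front should be about 14 mm short of the back wall. It sits about 6 mm off the bay's centre line.
- **Other things:** The tape roll, tin and carton look unmoved in the last scene picture, though I did not measure them again.
- **Forces:** The highest readings at the ends of moves were about 9 N. No checks failed or disagreed.

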